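Start the goldsmith's bench for grinding

ROBOT

A 7-joint arm with a two-finger parallel gripper is mounted at the origin on the work surface. World frame = base frame: x ahead of the robot, y to its left, z up, the work surface at z = 0. Lengths are in m, angles in rad, forces in N, time in s.
With the tool pointing down it reaches from about 0.425 to 0.825 m from the base axis. Payload 3.6 kg.
Tool frame: the origin (TCP) lies where the fingers leave the gripper's body, on its centre line; the fingertips stand bot.tips_ahead ahead of it and the grasp point (between the pads) lies 54 mm ahead of it (bot.tips_ahead is the distance from the TCP to the fingertips, in m); z points along the fingers, y is the line along which they close (so a half turn about z gives the same grasp; the last joint's range is limited). The gripper opens to 85 mm and grips with 20 to 120 N. Pads are 22 mm wide; open, the fingers measure 114 mm over their backs; the gripper's body (76 mm by 85 mm) begins 54 mm behind the grasp point. The pads swing forward as they close: fully open they stand 13 mm farther back than shut.
Start: joints at [1.083, 0.615, -0.013, 1.423, 0.008, 1.103, -0.04], TCP at [0.29, -0.582, 0.304] pointing down, gripper open.
Joint ranges: [-3.12, 3.12], [-0.3, 2.06], [-1.34, 1.32], [0.26, 2.42], [-1.36, 4.5], [0.01, 1.98], [-2.84, 2.84]. Speed limits (rad/s): [2.79, 2.79, 3.14, 3.14, 3.14, 3.14, 3.14].

INTERFACE

Orientations are given as a unit quaternion [w, x, y, z].
In Python, from plant import telemetry, optics, finish_job, bot gives the robot as it stands.
- The arm moves only by the tool jog_arm, never from a script. Its argument "plan" is a list of rows, each a list of 6 numbers: the shift along the tool's x, y, z in mm, then the turn, a rotation vector about the tool's x, y, z in degrees. In form: [[tx, ty, tz, rx, ry, rz], ...]. A call has 1 to 8 rows; each row shifts and turns the commanded pose from where the row before left it, along the tool's axes as they then stand; what a row does not reach is not made up. A row lasts 1/8 s, in which the tool goes at most 62.5 mm and 10.7 degrees, less where a joint would pass 70% of its speed; a pose out of reach is approached as far as the arm can. A call with a gripper value outside its range is refused whole. "jaw" is the opening, from 0 (shut) to 1 (fully open), set as the call begins (left out, the last holds). The fingers move at their own pace and stop on an object; "squeeze" is the grip in N (left out, the last holds). Time passes only in rows, so rows that do not move let the fingers close. It gives the time, the measured TCP pose, the force, the opening and the grip force at its end, in the units of the state.
- telemetry.observe(): the state, without advancing time (a new reading comes with each control period).
- optics.get_image(name): name is "side" or "top"; returns the picture (420x560x3 uint8, blue, green, red); there is no depth.
- optics.calibration(name): a dict with "fx", "fy", "cx", "cy" (pixels), "rvec" (rotation vector, rad) and "tvec" (3), from world to camera coordinates, as OpenCV has them. Camera axes: x right, y down, z forward; pixel columns grow to the right and rows downward; lengths in m; the calibration is good to about 2 mm. A picture is of the moment at which its call begins. calibration takes no time and is no camera call.
- finish_job(): hands the job in; it is judged then, once.
The state is a dict: "t": time; "joint_positions": joint angles; "joint_vel": joint speeds; "joint_torque": joint torques, N m; "eef_pos": TCP position; "orientation": TCP orientation; "force": force on the tool from outside, world axes, zero at the start; "torque": the same for the moment, N m; "opening": finger opening in m; "grip_force": force on a finger pad.
Only numpy, scipy, OpenCV 4.12 (cv2) and the standard library are available. Lean on these libraries where they do the work, as an engineer would, in place of code of your own. Each camera call takes 0.05 s, during which the arm holds its last target. There are 200 camera calls.

TASK

Get this jeweller's bench running for grinding: first switch on the dust extractor (the low white box), then set the micromotor control unit (the grey sloping console) to forward with its crosswise rocker, and only then switch on the power with its lengthwise rocker, farther up the panel. Switch each of the three rockers over by pressing its raised end fully down. Leave the speed knob as it is set, and leave the handpiece in its cradle and all the other things where they are; nothing is to be grasped or lifted, the closed fingertips are enough.

Things in the scene. Friction and masses are not known exactly. Their poses are not given: they have to be found in the camera images.
- extractor: dust extractor, fixed: white steel box 210 mm deep (its x), 220 wide (y), flat top 120 high; at its front a grille and a wooden hand rest (55 deep, 21 high). Origin under the box's centre, on the table; x points from its front (robot side) to its back, y to its left, z up. Stands left or right of the control unit, turned up to 0.25 rad
- fan_rocker (a joint): extractor's on/off rocker, rad: 0 off (at start), 0.30 on. Black, 32 mm long (along the extractor's x), 22 wide, near the top's front right corner; pivot at the extractor's (-55, -62, 125) mm. Its far half (+x) is up: press it fully down; 2 to 4 N, best near its end (a blunt fingertip reaching past the pivot also pushes on the other half); no spring, stays where it is left
- fan_on (a point): point on the top of the fan rocker's far (on) half, 13 mm from the pivot, near its end, moves with it. A rocker's top is a shallow V: the half that is down lies parallel to the machine's surface, 6 mm above it (bezel 2 mm), the other half slopes up by 0.30 rad, its end 4.7 mm higher. So pressed home, this point is 126 mm above the table
- control_unit: micromotor control unit, fixed: grey console 180 mm deep (its x), 170 wide (y), 55 high at its front, 88 at its back: the panel slopes up by 0.18 rad. Origin under its centre on the table; axes as for the extractor, turned up to 0.25 rad. The handpiece's cradle sticks out 45 mm on its left (+y)
- direction_rocker (a joint): direction rocker, rad: 0 reverse (at start), 0.30 forward. Same kind of rocker, lying crosswise (long side along the unit's y), on the right of the panel near its front; pivot at the unit's (-45, -42, 68) mm. Its right half (-y) is up: press it fully down; force and behaviour as for fan_rocker
- direction_on (a point): point on the top of the direction rocker's right (forward) half, 13 mm from the pivot, near its end, moves with it; pressed home it is 69 mm above the table
- power_rocker (a joint): power rocker, rad: 0 off (at start), 0.30 on. Same kind of rocker, lying lengthwise (long side up the slope), on the right of the panel towards its back; pivot at the unit's (29, -42, 82) mm. Its upper, far half (+x) is up: press it fully down; force and behaviour as for fan_rocker
- power_on (a point): point on the top of the power rocker's far (on) half, 13 mm from the pivot, near its end, moves with it; pressed home it is 85 mm above the table
- knob_pointer (a point): white pointer on the top of the speed knob (black, 40 mm across, 20 high, on the left of the panel, turns easily); 14 mm from its axis; must not be turned by more than about 0.4 rad (6 mm at this point)
- handpiece: micromotor handpiece, loose, 158 mm long, 27 thick, lying along the unit's x in two steel forks on its left side; origin under its body. Stays there
- bur_block: loose round wooden bur block, 60 mm across, with burs 70 mm high in all, standing on the extractor's top towards the back left. Stays there
- beaker: loose glass beaker, 70 mm across, 95 high, between the two machines. Stays there
- dish: loose steel dish, 84 mm across, 28 high, between the machines towards the back. Stays there
- pliers: loose flat-nose pliers, about 140 mm long, 13 high, lying between the machines towards the robot. Stay there
- hammer: loose hammer with wooden handle, 240 mm long, lying to the left. Stays there
- file: loose flat file with wooden handle, 250 mm long, lying to the right. Stays there
Things that resemble listed ones, but are neither listed nor needed, are in the scene too. Several things look just like the beaker: the one meant starts farthest to the robot's left.

How it is judged:
By the outcome, as a careful person would: the job done as asked, in the order asked, and still so for the second after the job is handed in, with the robot touching nothing.
It also fails if it takes over 45 s, if anything falls off the work surface, if the arm or the gripper's body presses on something with over 40 N, if the wrist force passes 120 N, or if a joint passes its speed limit or range.

## Working session

There is one attempt and no reset: what is moved stays moved. The work goes in short steps, Python scripts to look and compute and a tool call to move; the robot and the scene stay as the last step left them, time stands still between calls to the robot, and variables do not carry over. Pictures are saved under pics/ and viewed, at most 10 in all, crops included, and the job is handed in when it is done.

Besides the shell and the picture viewer there is one more tool, called as name(argument=value, ...), one argument or row to a line, values as JSON. jog_arm: Moves the arm, as the interface text tells. Its arguments: {"type":"object","properties":{"plan":{"type":"array","items":{"type":"array","items":{"type":"number"}}},"jaw":{"type":"number"},"squeeze":{"type":"number"}},"required":["plan"]}

```bash
mkdir -p pics; python3 - <<'E'
from plant import telemetry, optics, bot
import cv2
print(telemetry.observe()); print(bot.tips_ahead)
for n in("top","side"):
    im=optics.get_image(n); cv2.imwrite(f"pics/{n}0.png",im); print(optics.calibration(n))
E
```

```text
{'t': 0.0, 'joint_positions': array([ 1.08252296,  0.615935  , -0.01265027,  1.42492278,  0.00807991,
        1.10341676, -0.04039167]), 'joint_vel': array([-0.00019471, -0.00099129,  0.00019904, -0.00313713, -0.00079647,
       -0.0007738 , -0.00075445]), 'joint_torque': array([ 3.04965636e-05, -4.69220495e+01,  2.59329155e-01, -1.71038353e+01,
        9.96145362e-03,  9.76198877e-03,  6.96923351e-06]), 'eef_pos': array([ 0.2893648 , -0.58137809,  0.30271965]), 'orientation': array([-1.28118110e-03,  9.73452309e-01,  2.28886150e-01, -3.02184623e-04]), 'force': array([0.64235761, 0.51953471, 0.20029103]), 'torque': array([ 0.0140537 , -0.03861779,  0.01166079]), 'grip_force': 0.0, 'opening': 0.0852273190159442}
0.0726
{'fx': 509.38424313629054, 'fy': 509.38424313629054, 'cx': 284.07346664829043, 'cy': 208.7652554064014, 'rvec': array([ 2.07076012, -2.161404  ,  0.22161815]), 'tvec': array([0.00575708, 0.56311506, 1.54010105])}
{'fx': 460.5543335726685, 'fy': 460.5543335726685, 'cx': 277.49394349669825, 'cy': 204.92985197362066, 'rvec': array([ 0.63473902, -2.54153979,  1.27027761]), 'tvec': array([0.46920238, 0.25721596, 1.20946588])}
```

View pics/top0.png

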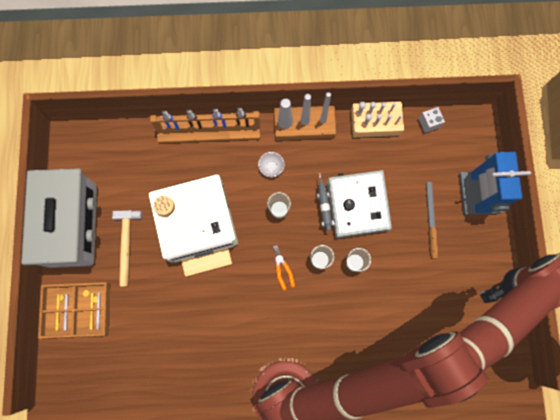

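View pics/side0.png

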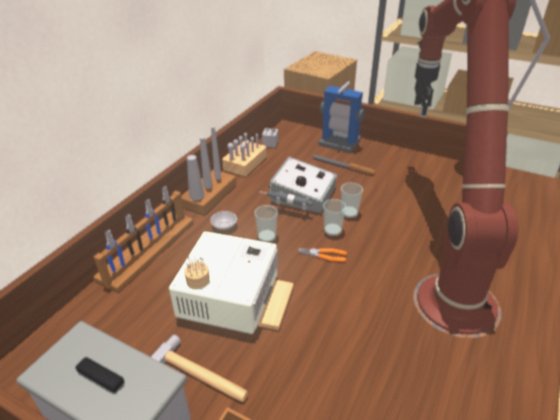

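The top view shows the white extractor at (192,218) with its rocker near (215,227). The grey console is at (358,203), with its knob at (349,205), power rocker at (372,191) and direction rocker at (376,215). Possible mix-ups:
- Extractor: the grey cabinet with the black bar at (60,218).
- Rockers: the knob at (349,205), the two rockers for each other, and the grey cube at (432,119).

By the description I choose the white low box and the console beside the cradle. Next I'll check them in a close crop and measure.

```bash
cat > h.py <<'E'
import numpy as np, cv2
from plant import optics, telemetry
def cam(n):
    c=optics.calibration(n); R=cv2.Rodrigues(c["rvec"])[0]; K=np.array([[c["fx"],0,c["cx"]],[0,c["fy"],c["cy"]],[0,0,1]])
    return K,R,np.array(c["tvec"],float)
def ray(n,p):
    K,R,t=cam(n); return -R.T@t, R.T@np.linalg.inv(K)@np.array([p[0],p[1],1.])
def onz(n,p,z):
    o,d=ray(n,p); return o+d*(z-o[2])/d[2]
def tri(a,b):
    P=[K@np.c_[R,t] for K,R,t in (cam("top"),cam("side"))]
    X=cv2.triangulatePoints(P[0],P[1],np.array(a,float).reshape(2,1),np.array(b,float).reshape(2,1)).ravel(); return X[:3]/X[3]
def proj(n,X):
    K,R,t=cam(n); return cv2.projectPoints(np.array(X,float).reshape(-1,3),cv2.Rodrigues(R)[0],t,K,None)[0].reshape(-1,2)
def blobs(im,box,thr):
    x0,y0,x1,y1=box; g=im[y0:y1,x0:x1].max(2); m=(g<thr).astype(np.uint8)
    n,l,s,c=cv2.connectedComponentsWithStats(m)
    out=[]
    for i in range(1,n):
        if 12<s[i,4]<600:
            w=np.where(l==i,255.-g,0); yy,xx=np.mgrid[y0:y1,x0:x1]
            out.append((round((w*xx).sum()/w.sum(),1),round((w*yy).sum()/w.sum(),1),int(s[i,4])))
    return out
E
python3 - <<'E'
from h import *
t=cv2.imread("pics/top0.png"); s=cv2.imread("pics/side0.png")
B=dict(tE=(155,185,230,250),tU=(315,165,400,240),sE=(170,230,285,330),sU=(260,155,345,220))
for k,b in B.items():
    print(k,blobs(t if k[0]=='t' else s,b,80))
def crop(k):
    x0,y0,x1,y1=B[k]; im=(t if k[0]=='t' else s)[y0:y1,x0:x1]
    c=np.zeros((300,400,3),np.uint8); f=min(400/im.shape[1],300/im.shape[0]); r=cv2.resize(im,None,fx=f,fy=f,interpolation=cv2.INTER_CUBIC)[:300,:400]; c[:r.shape[0],:r.shape[1]]=r; print(k,f); return c
cv2.imwrite("pics/crop1.png",np.vstack([np.hstack([crop('tE'),crop('tU')]),np.hstack([crop('sE'),crop('sU')])]))
# machine tops
for nm,box in(("E",(140,165,245,265)),("U",(325,165,395,242))):
    x0,y0,x1,y1=box; g=t[y0:y1,x0:x1]; hsv=cv2.cvtColor(g,cv2.COLOR_BGR2HSV)
    m=((hsv[...,1]<50)&(hsv[...,2]>165)).astype(np.uint8)*255; m=cv2.morphologyEx(m,cv2.MORPH_CLOSE,np.ones((5,5))); m=cv2.morphologyEx(m,cv2.MORPH_OPEN,np.ones((9,9)))
    c=max(cv2.findContours(m,0,2)[0],key=cv2.contourArea); r=cv2.minAreaRect(c); q=cv2.boxPoints(r)+[x0,y0]
    z=.12 if nm=="E" else .0715
    W=np.array([onz("top",p,z) for p in q]); print(nm,q.round(1).tolist(),W.round(4).tolist(),W.mean(0).round(4),[np.linalg.norm(W[i]-W[i-1]).round(4) for i in range(4)])
E
```

```text
tE [(np.float64(215.0), np.float64(227.3), 38)]
tU [(np.float64(371.9), np.float64(191.0), 42), (np.float64(318.1), np.float64(202.0), 22), (np.float64(348.3), np.float64(205.4), 60), (np.float64(320.4), np.float64(215.8), 31), (np.float64(375.8), np.float64(215.3), 40), (np.float64(322.9), np.float64(227.8), 23), (np.float64(333.2), np.float64(229.5), 18)]
sE []
sU [(np.float64(300.8), np.float64(181.2), 45)]
tE 4.615384615384615
tU 4.0
sE 3.0
sU 4.615384615384615
E [[145.9, 192.5], [219.3, 173.5], [236.8, 241.3], [163.4, 260.2]] [[0.6182, 0.3985, 0.12], [0.6682, 0.1751, 0.12], [0.4574, 0.1268, 0.12], [0.4103, 0.3446, 0.12]] [0.5385 0.2613 0.12  ] [np.float64(0.2147), np.float64(0.229), np.float64(0.2163), np.float64(0.2228)]
U [[327.5, 177.5], [382.7, 169.6], [391.0, 228.0], [335.8, 235.9]] [[0.6545, -0.1591, 0.0715], [0.6728, -0.3348, 0.0715], [0.4853, -0.3452, 0.0715], [0.4681, -0.1736, 0.0715]] [ 0.5702 -0.2532  0.0715] [np.float64(0.187), np.float64(0.1766), np.float64(0.1878), np.float64(0.1724)]
```

View pics/crop1.png

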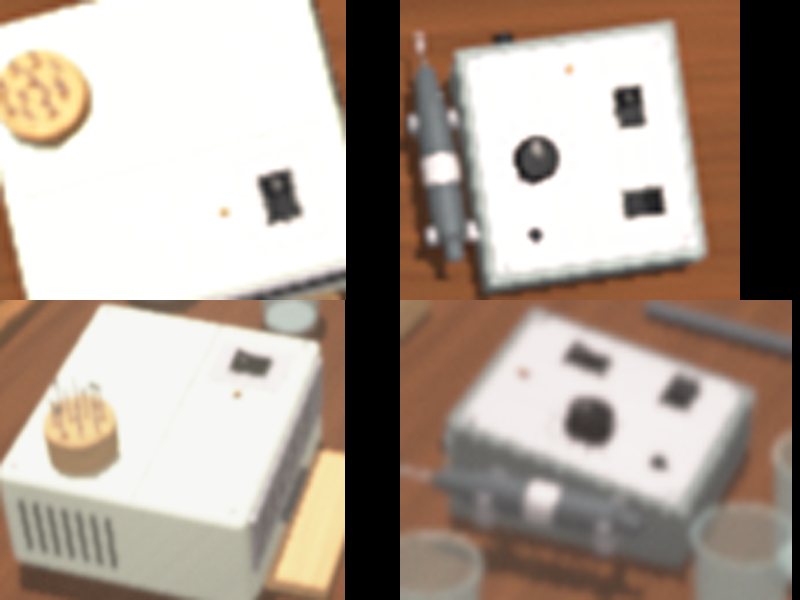

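The crops confirm the fan rocker at top px (215,227), its long side along x near the front right. They also confirm the power rocker at (372,191), lengthwise, and the direction rocker at (376,215), crosswise. I'll triangulate these now.

```bash
python3 - <<'E'
from h import *
t=cv2.imread("pics/top0.png"); s=cv2.imread("pics/side0.png")
S=blobs(s,(243,243,266,260),130)+blobs(s,(290,158,312,173),125)+blobs(s,(311,168,331,182),125)
T=blobs(t,(205,218,226,238),120)+blobs(t,(362,181,382,200),120)+blobs(t,(366,207,387,223),120)
print(S,T)
X=[tri(a[:2],b[:2]) for a,b in zip(T,S)]
Z=[.129,.086,.072]
for x,a,b,z in zip(X,T,S,Z): print("tri",x.round(4),"top@z",onz("top",a[:2],z).round(4),"side@z",onz("side",b[:2],z).round(4))
P=[(onz("top",a[:2],z)+onz("side",b[:2],z))/2 for a,b,z in zip(T,S,Z)]
d=P[1]-P[2]; print("unit yaw",np.arctan2(d[1],d[0]),"dist",np.hypot(*d[:2]))
for nm,im,n in(("t",t,"top"),):
  # edges of extractor right/left from mask by minAreaRect of rocker
  g=t[215:240,200:232].max(2); 
k=telemetry.observe(); 
# extractor: check the pivot from the box corners (fit centre .5385,.2613)
for yaw in(.20,.22,.24):
  c,sn=np.cos(yaw),np.sin(yaw); print(yaw,.5385-.055*c+.062*sn,.2613-.055*sn-.062*c)
E
```

```text
[(np.float64(253.0), np.float64(251.0), 56), (np.float64(300.1), np.float64(167.4), 22), (np.float64(320.3), np.float64(174.7), 28)] [(np.float64(215.0), np.float64(227.2), 62), (np.float64(371.8), np.float64(191.1), 55), (np.float64(375.6), np.float64(215.2), 57)]
tri [0.5015 0.1902 0.1249] top@z [0.501  0.1897 0.129 ] side@z [0.4988 0.1939 0.129 ]
tri [ 0.6018 -0.2932  0.0823] top@z [ 0.6012 -0.2924  0.086 ] side@z [ 0.5988 -0.2878  0.086 ]
tri [ 0.5279 -0.3013  0.0694] top@z [ 0.5274 -0.3008  0.072 ] side@z [ 0.5263 -0.2976  0.072 ]
unit yaw 0.1236000527529216 dist 0.07376515255511962
0.2 0.4969138367280255 0.18960905898011465
0.22 0.49835587691783056 0.18879172887205461
0.24 0.49981397422162066 0.18800340110568173
```

```bash
cat >> h.py <<'E'
from scipy.spatial.transform import Rotation as Ro
def go(tip,yaw):
    "remaining: rz turn (deg, tool z), and shift in mm, in tool axes after the turn, to bring fingertips to tip"
    s=telemetry.observe(); q=s["orientation"]; R=Ro.from_quat([q[1],q[2],q[3],q[0]])
    G=Ro.from_matrix(np.array([[np.cos(yaw),np.sin(yaw),0],[np.sin(yaw),-np.cos(yaw),0],[0,0,-1]]))
    rv=np.degrees((R.inv()*G).as_rotvec()); tcp=np.array(tip)+[0,0,.0726]
    d=G.inv().apply(tcp-s["eef_pos"])*1000
    print("t",round(s["t"],2),"turn",rv.round(1),"shift",d.round(1),"F",s["force"].round(1),"pos",s["eef_pos"].round(4))
E
python3 -c "
from h import *
go((.48,-.22,.22),.22); go((.5145,.1932,.16),.22)"
```

```text
t 0.1 turn [-0.1  0.  13.9] shift [ 264.9 -311.1   10.3] F [-0.5  0.3 -0. ] pos [ 0.2894 -0.5814  0.3029]
t 0.1 turn [-0.1  0.  13.9] shift [ 388.7 -706.8   70.3] F [-0.5  0.3 -0. ] pos [ 0.2894 -0.5814  0.3029]
```

jog_arm(
  plan=[
    [0,0,0,0,0,7],
    [0,0,0,0,0,7],
    [35,-40,0,0,0,0],
    [35,-40,0,0,0,0],
    [35,-40,0,0,0,0],
    [35,-40,0,0,0,0],
    [35,-40,0,0,0,0],
    [35,-40,0,0,0,0],
  ],
  jaw=0,
)

```text
t: 1.1
eef_pos: [0.4434, -0.3005, 0.3036]
orientation: [-0.0, 0.994, 0.109, -0.0]
force: [0.3, -0.4, 1.0]
opening: -0.0002
grip_force: 0.0
```

```bash
python3 -c "
from h import *
go((.5145,.1932,.22),.22)"
```

```text
t 1.1 turn [-0.   0.  -0.1] shift [ 177.1 -466.3   11. ] F [ 0.3 -0.4  1. ] pos [ 0.4434 -0.3005  0.3036]
```

jog_arm(
  plan=[
    [20,-52,0,0,0,0],
    [20,-52,0,0,0,0],
    [20,-52,0,0,0,0],
    [20,-52,0,0,0,0],
    [20,-52,0,0,0,0],
    [20,-52,0,0,0,0],
    [20,-52,0,0,0,0],
    [0,0,0,0,0,0],
  ],
)

```text
t: 2.1
eef_pos: [0.5007, 0.0896, 0.3036]
orientation: [-0.002, 0.993, 0.114, -0.0]
force: [-0.4, -0.5, -0.3]
opening: -0.0001
grip_force: 0.0
```

```bash
python3 -c "
from h import *
go((.5145,.1932,.145),.22)"
```

```text
t 2.1 turn [-0.2 -0.   0.5] shift [ 36.1 -98.1  86. ] F [-0.4 -0.5 -0.3] pos [0.5007 0.0896 0.3036]
```

jog_arm(
  plan=[
    [18,-49,0,0,0,0.5],
    [18,-49,0,0,0,0],
    [0,0,40,0,0,0],
    [0,0,35,0,0,0],
    [0,0,0,0,0,0],
    [0,0,0,0,0,0],
  ],
)

```text
t: 2.85
eef_pos: [0.5163, 0.1863, 0.23]
orientation: [-0.0, 0.995, 0.104, 0.001]
force: [-0.1, -0.0, 1.2]
opening: -0.0001
grip_force: 0.0
```

```bash
python3 - <<'E'
from h import *
go((.5145,.1932,.145),.22)
t=optics.get_image("top");s=optics.get_image("side")
a=cv2.resize(t[175:265,150:255],(400,343),interpolation=2);b=cv2.resize(s[200:290,200:305],(400,343),interpolation=2)
cv2.imwrite("pics/c2.png",np.hstack([a,b]))
x=telemetry.observe()["eef_pos"]-[0,0,.0726]; print(proj("side",x),proj("top",x))
E
```

```text
t 2.85 turn [ 0.  -0.1 -0.7] shift [-0.3 -7.1 12.4] F [-0.1 -0.   1.2] pos [0.5163 0.1863 0.23  ]
[[248.03092537 238.76163913]] [[214.65147286 220.26996272]]
```

View pics/c2.png

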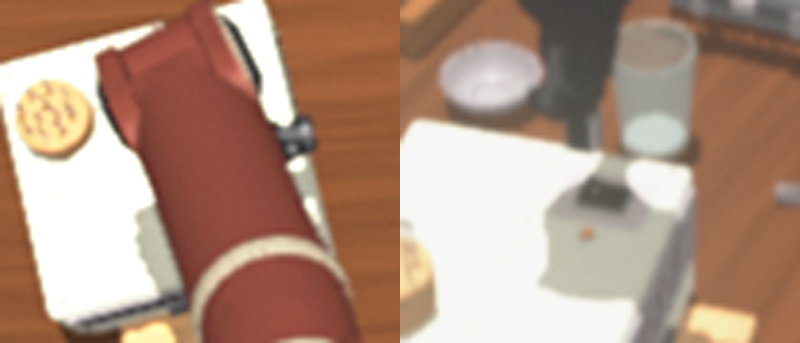

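The side view shows the closed tips just above and behind the fan rocker, at about (246,237), clear of everything else. I'll descend now.

jog_arm(
  plan=[
    [0,-6,0,0,0,0],
    [0,0,12,0,0,0],
    [0,0,8,0,0,0],
    [0,0,3,0,0,0],
    [0,0,3,0,0,0],
    [0,0,2,0,0,0],
    [0,0,0,0,0,0],
  ],
)

```text
t: 3.82
eef_pos: [0.5144, 0.1927, 0.201]
orientation: [-0.0, 0.995, 0.104, 0.0]
force: [-0.2, -0.2, -0.1]
opening: -0.0
grip_force: 0.1
```

```bash
python3 -c "
from h import *
go((.5145,.1932,.126),.22)"
```

```text
t 3.83 turn [-0.  -0.  -0.7] shift [ 0.2 -0.5  2.4] F [-0.2 -0.2 -0.1] pos [0.5144 0.1927 0.201 ]
```

jog_arm(
  plan=[
    [0,0,1,0,0,0],
    [0,0,1,0,0,0],
    [0,0,1,0,0,0],
    [0,0,0,0,0,0],
  ],
)

```text
t: 4.32
eef_pos: [0.5147, 0.1927, 0.1987]
orientation: [-0.0, 0.995, 0.104, 0.001]
force: [0.7, -0.7, 4.2]
opening: -0.0
grip_force: 2.4
```

```bash
python3 -c "
from h import *
go((.5145,.1932,.126),.22)"
```

```text
t 4.33 turn [-0.  -0.1 -0.6] shift [-0.1 -0.5  0.1] F [ 0.7 -0.7  4.2] pos [0.5147 0.1927 0.1987]
```

Force is starting to build at the expected height, so I'll press a little further until it hits a hard stop.

jog_arm(
  plan=[
    [0,0,1,0,0,0],
    [0,0,1,0,0,0],
    [0,0,0,0,0,0],
  ],
)

```text
t: 4.7
eef_pos: [0.5147, 0.1928, 0.1985]
orientation: [-0.0, 0.995, 0.104, 0.001]
force: [-2.5, -1.4, 15.5]
opening: -0.0004
grip_force: 7.9
```

```bash
python3 -c "
from h import *
go((.5145,.1932,.126),.22)"
```

```text
t 4.7 turn [-0.  -0.1 -0.7] shift [-0.1 -0.5 -0.1] F [-2.5 -1.4 15.5] pos [0.5147 0.1928 0.1985]
```

The fan rocker is home: tip z 0.126 with a hard stop at 15 N. I'll retreat and move over to the unit.

jog_arm(
  plan=[
    [0,0,-25,0,0,0],
    [0,0,-45,0,0,0],
    [0,0,-20,0,0,0],
    [-10,50,0,0,0,0],
    [-10,50,0,0,0,0],
    [-10,50,0,0,0,0],
    [-10,50,0,0,0,0],
    [-10,50,0,0,0,0],
  ],
)

```text
t: 5.7
eef_pos: [0.5166, -0.0636, 0.2856]
orientation: [-0.0, 0.995, 0.104, -0.0]
force: [0.9, 0.9, -0.3]
opening: -0.0001
grip_force: 0.0
```

jog_arm(
  plan=[
    [-10,50,0,0,0,0],
    [-10,50,0,0,0,0],
    [-10,50,0,0,0,0],
    [-8,50,0,0,0,0],
    [0,0,0,0,0,0],
  ],
)

```text
t: 6.32
eef_pos: [0.5195, -0.2715, 0.2851]
orientation: [0.001, 0.995, 0.1, -0.001]
force: [0.5, 0.6, -1.0]
opening: -0.0002
grip_force: 0.0
```

```bash
python3 - <<'E'
from h import *
go((.5289,-.3149,.10),.115+np.pi/2); go((.5289,-.3149,.10),.115-np.pi/2)
print(telemetry.observe()["joint_positions"].round(2))
t=optics.get_image("top");s=optics.get_image("side")
a=cv2.resize(t[190:250,180:250],(400,343),interpolation=2);b=cv2.resize(s[230:275,228:280],(400,343),interpolation=2)
cv2.imwrite("pics/c3.png",np.hstack([a,b]))
E
```

```text
t 6.33 turn [  0.    0.2 -85.2] shift [-44.2   4.4 112.5] F [ 0.5  0.6 -1. ] pos [ 0.5195 -0.2715  0.2851]
t 6.33 turn [ 0.2 -0.  94.8] shift [ 44.2  -4.4 112.5] F [ 0.5  0.6 -1. ] pos [ 0.5195 -0.2715  0.2851]
[ 0.45  0.53 -0.01  1.64  0.01  0.97 -0.94]
```

View pics/c3.png

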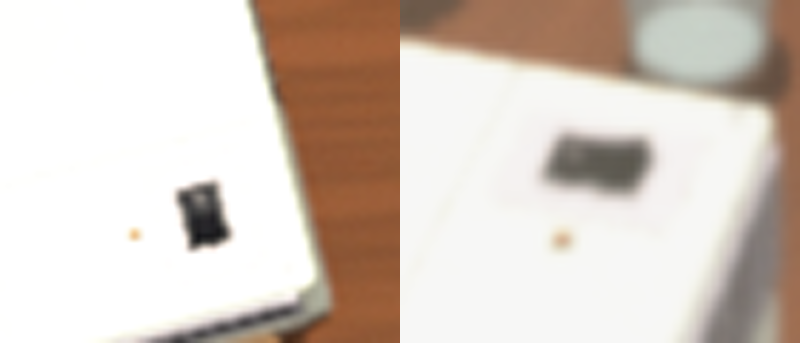

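The top view now shows the glint on the other half of the fan rocker. Next I'll turn and position over the direction rocker's right half.

jog_arm(
  plan=[
    [0,0,0,0,0,-10.6],
    [0,0,0,0,0,-10.6],
    [0,0,0,0,0,-10.6],
    [0,0,0,0,0,-10.6],
    [0,0,0,0,0,-10.6],
    [0,0,0,0,0,-10.6],
    [0,0,0,0,0,-10.6],
    [0,0,0,0,0,-10.6],
  ],
)

```text
t: 7.42
eef_pos: [0.5218, -0.2632, 0.2859]
orientation: [-0.001, 0.66, 0.751, 0.0]
force: [0.6, -0.1, -0.7]
opening: 0.0003
grip_force: 0.0
```

jog_arm(
  plan=[
    [-22,2,0,0,0,0],
    [-22,2,0,0,0,0],
    [0,0,40,0,0,0],
    [0,0,40,0,0,0],
    [0,0,12,0,0,0],
    [0,0,0,0,0,0],
    [0,0,0,0,0,0],
  ],
)

```text
t: 8.3
eef_pos: [0.5318, -0.3088, 0.1957]
orientation: [0.002, 0.664, 0.748, 0.001]
force: [-0.0, -0.5, -0.4]
opening: 0.0001
grip_force: 0.0
```

```bash
python3 - <<'E'
from h import *
go((.5289,-.3149,.069),.115+np.pi/2)
t=optics.get_image("top");s=optics.get_image("side")
a=cv2.resize(t[160:250,315:420],(400,343),interpolation=2);b=cv2.resize(s[130:220,265:370],(400,343),interpolation=2)
cv2.imwrite("pics/c4.png",np.hstack([a,b]))
E
```

```text
t 8.3 turn [0.2 0.1 0.2] shift [-5.8 -3.6 54.1] F [-0.  -0.5 -0.4] pos [ 0.5318 -0.3088  0.1957]
```

View pics/c4.png

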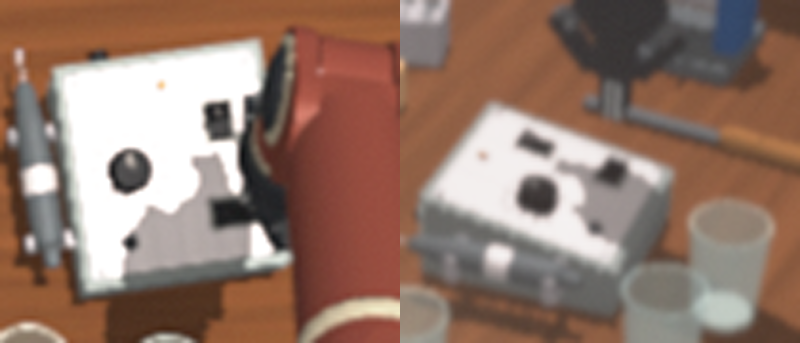

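The tips are over the right side of the panel and clear of the beakers and the knob. I'll descend in steps.

jog_arm(
  plan=[
    [-5.5,-3.5,0,0,0,0],
    [0,0,25,0,0,0],
    [0,0,15,0,0,0],
    [0,0,3,0,0,0],
    [0,0,3,0,0,0],
    [0,0,3,0,0,0],
    [0,0,1,0,0,0],
    [0,0,0,0,0,0],
  ],
)

```text
t: 9.4
eef_pos: [0.5283, -0.3153, 0.1445]
orientation: [0.001, 0.664, 0.748, 0.0]
force: [0.9, -0.6, 1.7]
opening: -0.0005
grip_force: 0.8
```

```bash
python3 -c "
from h import *
go((.5289,-.3149,.069),.115+np.pi/2)"
```

```text
t 9.4 turn [0.1 0.1 0.2] shift [0.3 0.6 2.9] F [ 0.9 -0.6  1.7] pos [ 0.5283 -0.3153  0.1445]
```

jog_arm(
  plan=[
    [0,0,1,0,0,0],
    [0,0,1,0,0,0],
    [0,0,1,0,0,0],
    [0,0,0,0,0,0],
  ],
)

```text
t: 9.9
eef_pos: [0.5284, -0.3152, 0.1425]
orientation: [0.001, 0.664, 0.748, 0.0]
force: [-0.4, 0.9, 8.7]
opening: -0.0
grip_force: 4.3
```

```bash
python3 -c "
from h import *
go((.5289,-.3149,.069),.115+np.pi/2)"
```

```text
t 9.9 turn [0.1 0.1 0.2] shift [0.2 0.5 0.9] F [-0.4  0.9  8.7] pos [ 0.5284 -0.3152  0.1425]
```

jog_arm(
  plan=[
    [0,0,1,0,0,0],
    [0,0,1,0,0,0],
    [0,0,0,0,0,0],
  ],
)

```text
t: 10.28
eef_pos: [0.5285, -0.3152, 0.1422]
orientation: [0.002, 0.664, 0.748, -0.0]
force: [-3.1, 0.2, 16.6]
opening: -0.0002
grip_force: 8.7
```

```bash
python3 -c "
from h import *
go((.5289,-.3149,.069),.115+np.pi/2)"
```

```text
t 10.28 turn [0.1 0.1 0.2] shift [0.2 0.4 0.6] F [-3.1  0.2 16.6] pos [ 0.5285 -0.3152  0.1422]
```

The direction rocker is home, with a hard stop at tip z about 0.070. I'll lift, turn back and go to the power rocker.

jog_arm(
  plan=[
    [0,0,-25,0,0,0],
    [0,0,-45,0,0,0],
    [0,0,0,0,0,10],
    [0,0,0,0,0,10],
    [0,0,0,0,0,10],
    [0,0,0,0,0,10],
    [0,0,0,0,0,10],
    [0,0,0,0,0,10],
  ],
)

```text
t: 11.28
eef_pos: [0.5268, -0.3139, 0.2079]
orientation: [-0.002, 0.95, 0.313, -0.001]
force: [-0.0, -0.1, -0.2]
opening: 0.0
grip_force: 0.0
```

jog_arm(
  plan=[
    [0,0,0,0,0,10],
    [0,0,0,0,0,10],
    [0,0,0,0,0,10],
    [44,-7,0,0,0,0],
    [44,-7,0,0,0,0],
    [0,0,0,0,0,0],
    [0,0,0,0,0,0],
  ],
)

```text
t: 12.15
eef_pos: [0.6122, -0.2904, 0.2077]
orientation: [-0.001, 0.998, 0.059, -0.002]
force: [-0.8, -0.4, 0.0]
opening: -0.0002
grip_force: 0.0
```

```bash
python3 - <<'E'
from h import *
go((.6156,-.2903,.0855),.115)
t=optics.get_image("top");s=optics.get_image("side")
b=cv2.resize(s[130:220,265:370],(800,600),interpolation=2)
cv2.imwrite("pics/c5.png",b)
E
```

```text
t 12.15 turn [-0.1  0.2  0.2] shift [ 3.3  0.3 49.6] F [-0.8 -0.4  0. ] pos [ 0.6122 -0.2904  0.2077]
```

View pics/c5.png

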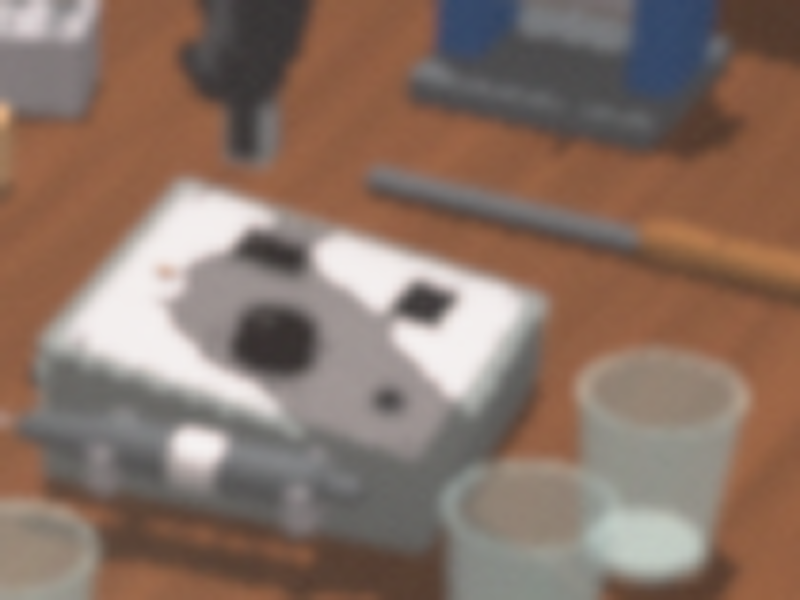

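The tips hang above the power rocker's far end at crop (250,160), with the knob clear. I'll descend.

jog_arm(
  plan=[
    [3,0,0,0,0,0],
    [0,0,25,0,0,0],
    [0,0,12,0,0,0],
    [0,0,3,0,0,0],
    [0,0,3,0,0,0],
    [0,0,3,0,0,0],
    [0,0,1,0,0,0],
    [0,0,0,0,0,0],
  ],
)

```text
t: 13.25
eef_pos: [0.6168, -0.2904, 0.1624]
orientation: [0.0, 0.998, 0.059, 0.001]
force: [-0.3, -0.2, -0.7]
opening: 0.0001
grip_force: 0.4
```

```bash
python3 -c "
from h import *
go((.6156,-.2903,.0855),.115)"
```

```text
t 13.25 turn [ 0.  -0.1  0.2] shift [-1.2 -0.2  4.3] F [-0.3 -0.2 -0.7] pos [ 0.6168 -0.2904  0.1624]
```

jog_arm(
  plan=[
    [0,0,1,0,0,0],
    [0,0,1,0,0,0],
    [0,0,1,0,0,0],
    [0,0,1,0,0,0],
    [0,0,0,0,0,0],
  ],
)

```text
t: 13.88
eef_pos: [0.6169, -0.2902, 0.1581]
orientation: [0.0, 0.998, 0.059, 0.001]
force: [2.3, -0.0, 2.8]
opening: 0.0
grip_force: 1.4
```

```bash
python3 -c "
from h import *
go((.6156,-.2903,.0855),.115)"
```

```text
t 13.88 turn [ 0.  -0.1  0.2] shift [-1.3 -0.   0. ] F [ 2.3 -0.   2.8] pos [ 0.6169 -0.2902  0.1581]
```

jog_arm(
  plan=[
    [0,0,1,0,0,0],
    [0,0,1,0,0,0],
    [0,0,0,0,0,0],
  ],
)

```text
t: 14.25
eef_pos: [0.617, -0.2903, 0.1578]
orientation: [0.0, 0.998, 0.059, 0.001]
force: [1.3, 0.9, 9.2]
opening: -0.0001
grip_force: 4.9
```

```bash
python3 -c "
from h import *
go((.6156,-.2903,.0855),.115)"
```

```text
t 14.25 turn [ 0.  -0.1  0.2] shift [-1.4 -0.1 -0.3] F [1.3 0.9 9.2] pos [ 0.617  -0.2903  0.1578]
```

jog_arm(
  plan=[
    [0,0,1,0,0,0],
    [0,0,0.5,0,0,0],
    [0,0,0,0,0,0],
  ],
)

```text
t: 14.62
eef_pos: [0.617, -0.2903, 0.1577]
orientation: [0.0, 0.998, 0.059, 0.001]
force: [-0.4, 2.4, 15.3]
opening: 0.0001
grip_force: 7.5
```

jog_arm(
  plan=[
    [0,0,-25,0,0,0],
    [0,0,-45,0,0,0],
    [0,0,-45,0,0,0],
    [20,50,0,0,0,0],
    [0,55,0,0,0,0],
    [0,55,0,0,0,0],
    [0,0,0,0,0,0],
    [0,0,0,0,0,0],
  ],
)

```text
t: 15.62
eef_pos: [0.6542, -0.4463, 0.2674]
orientation: [-0.002, 0.998, 0.059, -0.002]
force: [1.2, 0.9, 0.3]
opening: 0.0001
grip_force: 0.0
```

```bash
python3 - <<'E'
from h import *
t=optics.get_image("top");s=optics.get_image("side")
t0=cv2.imread("pics/top0.png"); s0=cv2.imread("pics/side0.png")
def c(im,b): x0,y0,x1,y1=b; return cv2.resize(im[y0:y1,x0:x1],(260,260),interpolation=2)
L=[("t",(204,216,228,240)),("t",(360,180,384,204)),("t",(364,203,388,227))]
S=[(241,239,265,263),(288,155,312,179),(308,163,332,187)]
r=lambda T,Q:np.vstack([np.hstack([c(T,b) for _,b in L]),np.hstack([c(Q,b) for b in S])])
A=r(t0,s0);B=r(t,s)
cv2.imwrite("pics/c6.png",cv2.resize(np.hstack([A,B]),(800,267*1)))
E
```

```text
(no output)
```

View pics/c6.png

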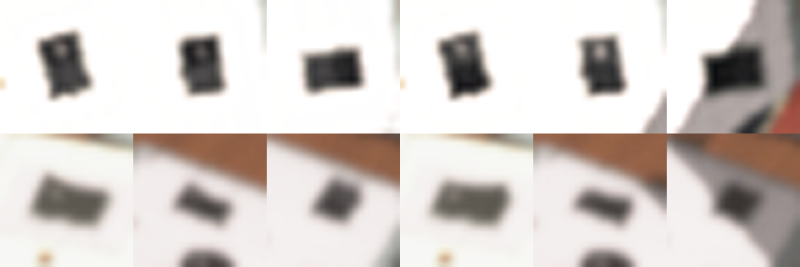

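Compared with the start, the shading of the fan and power rockers has swapped halves. The direction rocker is now in the arm's shadow, so for that one I rely on its hard stop at the expected height. The arm is clear, so I'm handing in.

```bash
python3 -c "
from plant import finish_job
print(finish_job())"
```

```text
the job is handed in; nothing more can be done
None
```

I pressed all three rockers to their hard stops in the order asked (extractor on, direction forward, power on) and handed the job in at about 16 s. No contact with anything else was seen, and the camera confirms the fan and power rockers but not the direction one, which was in shadow.

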